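# Hold a box lid at its balance point for fitting the lid stay

### The job

The lid stay of the grey bolt box has come off and I need both hands to hook it back on: take the bow handle of the lid with a light grip (well under 80 N), swing the lid up smoothly, past upright to its balance point, about 100 degrees from shut (leaning 10 degrees back), and keep holding it there. Do not let the lid drop shut, fling it or let it fall over backward, do not lean hard on the box, and leave the tools around it where they lie. Finish while still gripping the handle, with the lid at rest at the balance point; do not let go.

Things in the scene. Friction and masses are not known exactly. Their poses are not given: they have to be found in the camera images.
- box: Small grey steel box, 110 (x) x 180 (y) x 66 mm high, screwed to the worktop by a steel foot at each end; it does not move. Origin: centre of its underside, on the worktop. x points from the front (handle side) to the rear (hinge side), y along the hinge, z up. The unhooked stay, a thin flat steel bar, lies along its right-hand end.
- lid (a joint): Lid hinge, rad: 0 = shut (level), 1.57 = upright, grows as the lid opens to the rear; stop at 2.5. Low friction: the lid (0.35 to 0.65 kg) falls shut below the balance point and falls open above it. A heavy magnet strip on its inner face puts the balance point at 1.745 (100 degrees) whatever the weight. Lid plate: 116 mm from pin to front edge, 188 mm along y, 3 mm thick, 17 mm skirts.
- hinge_pin (a point): Middle of the hinge pin: 58 mm behind the box's centre and 74 mm above the worktop. The pin runs along the box's y. Axes as the box's; does not move with the lid.
- bar_centre (a point): Middle of the bow handle's bar, where to grip. Round steel bar 12 mm thick along the box's y, 100 mm clear between its two arms, 48 mm forward of the lid's edge (42 mm gap for a finger); it can turn between the pads, so the tool can keep pointing down. At lid value q it lies 165*cos(q) mm in front (box -x) of the pin and 165*sin(q) mm above it: 74 mm above the worktop shut, 236 mm at balance.
- drill_case: Bystander: flat blue drill case, 100 x 170 x 39 mm, lying right of the box. Origin: centre of its underside.
- pliers: Bystander: pliers with black handles, 185 mm long, 14 mm high, lying to the left. Origin: centre of the underside.
- spanner: Bystander: steel spanner 220 x 37 x 6 mm, lying flat in front of the box below the handle. Origin: centre of the underside.
- tape_roll: Bystander: roll of masking tape, 100 mm across, 25 mm high, lying flat to the front left of the box. Origin: centre of the underside.

How it is judged:
By the outcome, as a careful person would: the job done as asked, in the order asked, and still so for the second after the job is handed in, while the arm keeps its last pose, push and grip.
It also fails if it takes over 38 s, if anything falls off the work surface, if the arm or the gripper's body presses on something with over 40 N, if the wrist force passes 120 N, or if a joint passes its speed limit or range.

### The arm

A 6-joint arm with a two-finger parallel gripper is mounted at the origin on the work surface; the furniture and walls round the work are solid. World frame = base frame: x ahead of the robot, y to its left, z up, the work surface at z = 0. Lengths are in m, angles in rad, forces in N, time in s.
With the tool pointing down it reaches from about 0.4 to 0.825 m from the base axis. Payload 7 kg.
Tool frame: the origin (TCP) lies between the finger pads; the fingertips stand 22 mm ahead of it and the grasp point (between the pads) lies 3 mm ahead of it; z points along the fingers, y is the direction in which the jaws open and shut (so a half turn about z gives the same grasp; the last joint's range is limited). The gripper opens to 88 mm and grips with 3 to 60 N. Pads are 19 mm wide; open, the fingers measure 130 mm over their backs; the gripper's body (78 mm by 193 mm) begins 47 mm behind the grasp point.
Start: joints at [-0.999, 0.359, 0.012, 0, -1.224, -0.288], TCP at [0.189, -0.648, 0.226] pointing down, gripper open.
Joint ranges: [-3.07, 3.07], [-1.43, 2.12], [-1.02, 1.25], [-3.03, 1.67], [-3.05, -0], [-3.03, 3.03]. Speed limits (rad/s): [2.39, 2.39, 3.01, 3.14, 3.14, 3.14].

### API

Orientations are given as [roll, pitch, yaw] about the fixed x, y, z axes, in that order (R = Rz(yaw) Ry(pitch) Rx(roll)).
In Python, from station import arm, optics gives the robot as it stands. The module is installed in compiled form; this text tells all that it offers.
- The arm moves only by the tool jog_arm, never from a script. Its argument "motion" is a list that holds one entry, the list of rows, each a list of 7 numbers: the shift along the tool's x, y, z in m, then the turn, a rotation vector about the tool's x, y, z in degrees, then the finger opening in m, from 0 to 0.0876. In form: [[[x, y, z, rx, ry, rz, grip], ...]]. A call has 1 to 8 rows; each row is the pose to reach, as a shift and turn from the pose measured when the call began, along the tool's axes at that moment; what a row does not reach only later rows make up. A row lasts 1/10 s, in which the tool goes at most 50 mm and 8.59 degrees, less where a joint would pass 70% of its speed; a pose out of reach is approached as far as the arm can. A call with a gripper value outside its range is refused whole. The fingers move at their own pace and stop on an object; "newtons" is the grip in N (left out, the last holds). Time passes only in rows, so rows that repeat a pose let the fingers close. It gives the time, the measured TCP pose, the force and the opening at its end, in the units of the state.
- arm.get_state(): the state, without advancing time (a new reading comes with each control period).
- optics.grab_frame(name): name is "scene" or "top" or "wrist"; returns the picture (480x640x3 uint8, red, green, blue); there is no depth.
- optics.camera_model(name): a dict with "mtx" (3x3 intrinsics, pixels), "D" ([k1, k2, p1, p2, k3] as OpenCV has them; the pictures are not rectified), "R" (3x3) and "t" (3): a world point X has camera coordinates R X + t; the wrist camera has in their place "mount" (4x4, takes a point from camera to tool coordinates, whose origin is the TCP and whose axes are the flange's). Camera axes: x right, y down, z forward; pixel columns grow to the right and rows downward; lengths in m; the calibration is good to about 2 mm. A picture is of the moment at which its call begins: read the wrist's pose just before it. camera_model takes no time and is no camera call.
- arm.job_done(): hands the job in, once; it reports no verdict.
The state is a dict: "t": time; "q": joint angles; "qd": joint speeds; "joint_efforts": joint torques, N m; "eef_pos": TCP position; "ee_rot": TCP orientation; "force": force on the tool from outside, world axes, zero at the start; "moment": the same for the moment, N m; "width": finger opening in m.
Only numpy, scipy, OpenCV 4.12 (cv2) and the standard library are available. Lean on these libraries where they do the work, as an engineer would, in place of code of your own. Each camera call takes 0.05 s, during which the arm holds its last target.

## Working session

There is one attempt and no reset: what is moved stays moved. The work goes in short steps, Python scripts to look and compute and a tool call to move; the robot and the scene stay as the last step left them, time stands still between calls to the robot, and variables do not carry over. Pictures are saved under pics/ and viewed, and the job is handed in when it is done.

Besides the shell and the picture viewer there is one more tool, called after ">>>" as name([rows], argument=value, ...), one row to a line, values as JSON. jog_arm: Moves the arm, as the interface text tells. Its arguments: {"type":"object","properties":{"motion":{"type":"array","items":{"type":"array","items":{"type":"array","items":{"type":"number"}}}},"newtons":{"type":"number"}},"required":["motion"]}

```bash
mkdir -p pics
cat > h.py <<'E'
import numpy as np, cv2
from station import arm, optics
from scipy.spatial.transform import Rotation as Ro
def snap(n,f):
    im=optics.grab_frame(n); cv2.imwrite('pics/'+f,cv2.cvtColor(im,cv2.COLOR_RGB2BGR)); return im
def ray(n,px):
    m=optics.camera_model(n); K=np.array(m['mtx']);D=np.array(m['D'])
    p=cv2.undistortPoints(np.array(px,float).reshape(-1,1,2),K,D).reshape(-1,2)
    d=np.c_[p,np.ones(len(p))]; R=np.array(m['R']);t=np.array(m['t'])
    return -R.T@t, d@R
def onplane(n,px,z):
    o,d=ray(n,px); s=(z-o[2])/d[:,2]; return o+s[:,None]*d
def proj(n,X):
    m=optics.camera_model(n); r,_=cv2.Rodrigues(np.array(m['R']))
    return cv2.projectPoints(np.array(X,float).reshape(-1,3),r,np.array(m['t'],float),np.array(m['mtx']),np.array(m['D']))[0].reshape(-1,2)
E
python3 - <<'E'
from h import *
s=arm.get_state(); print(s)
snap('scene','s0.png'); snap('top','t0.png')
for n in('scene','top'): m=optics.camera_model(n); print(-np.array(m['R']).T@np.array(m['t']))
E
```

```text
{'t': 0.0, 'q': array([-9.98861929e-01,  3.59372077e-01,  1.10686894e-02, -3.30282621e-04,
       -1.22412161e+00, -2.88085505e-01]), 'qd': array([-0.00106084,  0.00141085, -0.00024595, -0.00051119,  0.0009575 ,
        0.00048909]), 'joint_efforts': array([-1.33384838e-04, -5.82720816e+01,  2.93060714e+01,  6.99717432e+00,
        6.96364456e-03, -1.15057460e-04]), 'eef_pos': array([ 0.18885488, -0.64753061,  0.22544014]), 'ee_rot': array([ 3.13994288e+00, -1.65080859e-04, -2.85785610e+00]), 'force': array([0.03205888, 0.16873226, 0.0399429 ]), 'moment': array([0.03119224, 0.03660033, 0.03828316]), 'width': 0.08778900162413127}
[-0.26116458  0.48747907  1.07171464]
[ 0.38721711 -0.04048854  0.9738748 ]
```

View pics/s0.png

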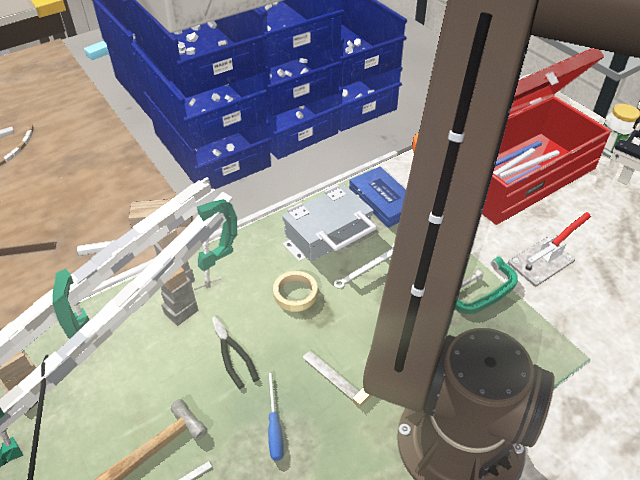

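View pics/t0.png

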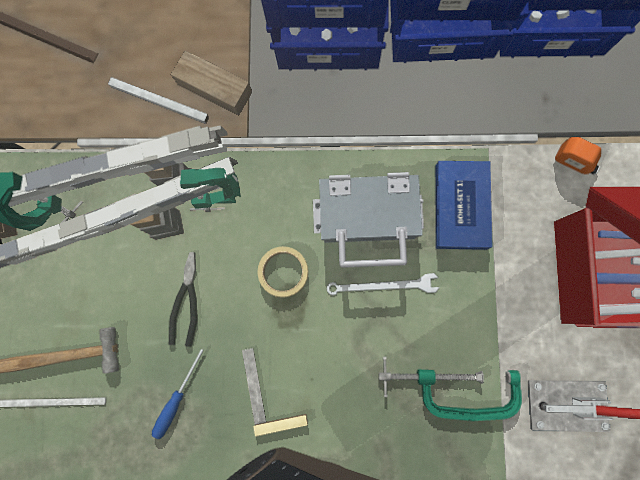

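The top view shows the box lid at about (318..424, 175..240), the handle bar from (341,264) to (405,262), the spanner at row 287 and the drill case at (464,205). I'll zoom in on the box and measure.

Run:
```python
from h import *
im=cv2.imread('pics/t0.png'); c=im[165:305,300:440]; cv2.imwrite('pics/t0z.png',cv2.resize(c,None,fx=4,fy=4,interpolation=cv2.INTER_CUBIC))
im=cv2.imread('pics/s0.png'); c=im[170:300,260:410]; cv2.imwrite('pics/s0z.png',cv2.resize(c,None,fx=4,fy=4,interpolation=cv2.INTER_CUBIC))
```

```text
(no output)
```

View pics/t0z.png

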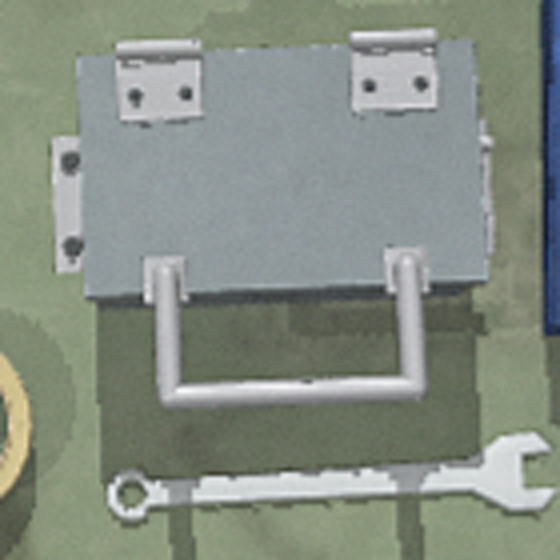

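View pics/s0z.png

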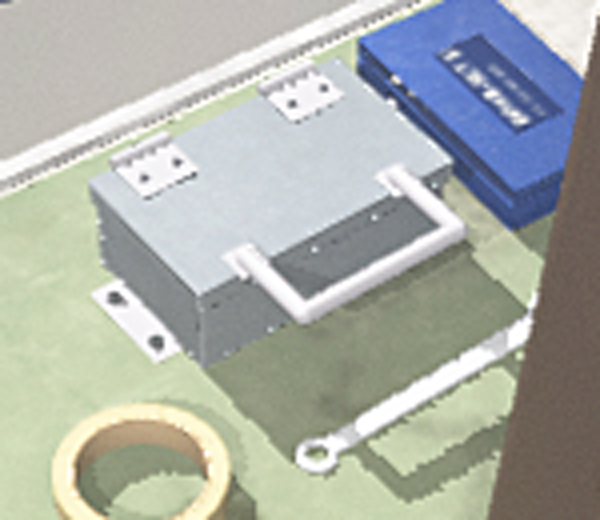

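Run:
```python
from h import *
T=lambda a:np.array(a,float)/4-.375+[300,165]
S=lambda a:np.array(a,float)/4-.375+[260,170]
b=onplane('top',T([[168,397],[415,386],[292,391]]),.074);print('bar top',b.round(4),np.linalg.norm(b[0]-b[1]))
b2=onplane('scene',S([[305,309],[455,233]]),.074);print('bar scene',b2.round(4),np.linalg.norm(b2[0]-b2[1]))
d=b[1]-b[0];print('yaw bar',np.degrees(np.arctan2(d[0],-d[1])))
l=onplane('top',T([[78,58],[473,41],[488,278],[85,297]]),.074);print(l.round(4),[np.linalg.norm(l[i]-l[(i+1)%4]) for i in range(4)])
l2=onplane('scene',S([[92,185],[337,60],[452,158],[203,290]]),.074);print(l2.round(4))
for p,q in (([168,397],[305,309]),([415,386],[455,233]),([78,58],[92,185]),([85,297],[203,290])):
    o,u=ray('top',T([p]));o2,v=ray('scene',S([q]));u=u[0];v=v[0]
    k=np.linalg.lstsq(np.c_[u,-v],o2-o,rcond=None)[0];print('tri',((o+k[0]*u+o2+k[1]*v)/2).round(4),np.linalg.norm(o+k[0]*u-o2-k[1]*v))
pin=onplane('top',T([[158,49],[393,39]]),.074);print('pin',pin)
print('drill',onplane('top',[[437,162],[437,247]],.039),'tape',onplane('top',[[258,272],[283,297]],.025),'spanner',onplane('top',T([[130,497],[520,470]]),.006))
m=optics.camera_model('wrist');print(m['mount'])
```

```text
bar top [[ 0.4784 -0.0498  0.074 ]
 [ 0.4831 -0.163   0.074 ]
 [ 0.481  -0.1067  0.074 ]] 0.11332679890862674
bar scene [[ 0.4821 -0.0543  0.074 ]
 [ 0.4821 -0.161   0.074 ]] 0.10662844131257038
yaw bar 2.395107796608194
[[ 0.6394 -0.0082  0.074 ]
 [ 0.6459 -0.1938  0.074 ]
 [ 0.5331 -0.1977  0.074 ]
 [ 0.5252 -0.0115  0.074 ]] [np.float64(0.18572474058148325), np.float64(0.11282204139541972), np.float64(0.18631497543175174), np.float64(0.11432101886320299)]
[[ 0.6348 -0.0075  0.074 ]
 [ 0.6438 -0.1926  0.074 ]
 [ 0.5331 -0.198   0.074 ]
 [ 0.5267 -0.0149  0.074 ]]
tri [ 0.4773 -0.0502  0.0809] 0.0011672904359135868
tri [ 0.4837 -0.163   0.0715] 0.0009310762201435625
tri [ 0.6398 -0.009   0.0695] 0.002433938906514846
tri [ 0.524  -0.0123  0.0781] 0.0015960575188088911
pin [[ 0.64346453 -0.0460094   0.074     ]
 [ 0.64724203 -0.1565007   0.074     ]]
drill [[ 0.68144433 -0.23753101  0.039     ]
 [ 0.51375341 -0.2321691   0.039     ]] tape [[0.46799817 0.11251682 0.025     ]
 [0.41951628 0.06317041 0.025     ]] spanner [[ 0.43592769 -0.03150667  0.006     ]
 [ 0.44891221 -0.2223052   0.006     ]]
[[-2.72695239e-03 -9.57286111e-01 -2.89129495e-01  7.91584479e-02]
 [ 9.99995442e-01 -2.98523324e-03  4.52331431e-04 -5.41230999e-04]
 [-1.29612958e-03 -2.89126944e-01  9.57289888e-01 -1.58897942e-01]
 [ 0.00000000e+00  0.00000000e+00  0.00000000e+00  1.00000000e+00]]
```

```bash
cat >> h.py <<'E'
def Rt(s):return Ro.from_euler('xyz',s['ee_rot'])
def rel(s,pos,yaw=-88.):
    R=Rt(s); d=R.inv().apply(np.array(pos)-s['eef_pos'])
    r=(R.inv()*Ro.from_euler('xyz',[180,0,yaw],degrees=True)).as_rotvec(degrees=True); return d,r
E
python3 - <<'E'
from h import *
s=arm.get_state(); d,r=rel(s,[.481,-.107,.20]); print(s['t'],d.round(4),r.round(2),np.linalg.norm(d))
E
```

```text
0.1 [-0.4318  0.4372  0.0261] [ 8.000e-02  5.000e-02 -7.574e+01] 0.6150211302766838
```

>>> jog_arm([
  [[-0.007, 0.007, 0, 0, 0, -1.2, 0.06], [-0.024, 0.024, 0.001, 0, 0, -4, 0.03], [-0.05, 0.05, 0.002, 0, 0, -8.5, 0.03], [-0.08, 0.08, 0.004, 0, 0, -14, 0.03], [-0.112, 0.113, 0.006, 0, 0, -19.6, 0.03], [-0.144, 0.146, 0.008, 0, 0, -25.2, 0.03], [-0.176, 0.178, 0.01, 0, 0, -31, 0.03], [-0.206, 0.208, 0.012, 0, 0, -36.5, 0.03]],
], newtons=20)

```text
t: 0.9
eef_pos: [0.3287, -0.3878, 0.2137]
ee_rot: [3.14, 0.001, -2.216]
force: [0.6, -0.4, 0.8]
width: 0.0315
```

Run:
```python
from h import *
s=arm.get_state(); d,r=rel(s,[.481,-.107,.20]); print(s['t'],s['width'],s['eef_pos'],d.round(4),r.round(2),np.linalg.norm(d))
```

```text
0.9 0.03153375396798981 [ 0.32874125 -0.38784112  0.21367478] [-0.316   0.0471  0.0141] [  0.04   0.08 -38.94] 0.31975218235357156
```

>>> jog_arm([
  [[-0.04, 0.006, 0.002, 0, 0, -5, 0.03], [-0.085, 0.013, 0.004, 0, 0, -11, 0.03], [-0.13, 0.019, 0.006, 0, 0, -17, 0.03], [-0.175, 0.026, 0.008, 0, 0, -23, 0.03], [-0.22, 0.033, 0.01, 0, 0, -28.5, 0.03], [-0.262, 0.039, 0.012, 0, 0, -33.5, 0.03], [-0.298, 0.044, 0.014, 0, 0, -37, 0.03], [-0.316, 0.047, 0.014, 0, 0, -38.9, 0.03]],
])

```text
t: 1.7
eef_pos: [0.4817, -0.1042, 0.1998]
ee_rot: [3.141, 0.002, -1.531]
force: [0.0, -0.4, -0.6]
width: 0.0299
```

>>> jog_arm([
  [[0, 0, 0, 0, 0, 0, 0.03]],
])

```text
t: 1.8
eef_pos: [0.4822, -0.1021, 0.1995]
ee_rot: [3.141, 0.002, -1.526]
force: [-0.4, -0.4, 0.2]
width: 0.03
```

```bash
cat >> h.py <<'E'
def wplane(s,px,z):
    m=optics.camera_model('wrist'); M=np.array(m['mount'])
    p=cv2.undistortPoints(np.array(px,float).reshape(-1,1,2),np.array(m['mtx']),np.array(m['D'])).reshape(-1,2)
    R=Rt(s); o=R.apply(M[:3,3])+s['eef_pos']; d=R.apply(np.c_[p,np.ones(len(p))]@M[:3,:3].T)
    return o+((z-o[2])/d[:,2])[:,None]*d
E
python3 - <<'E'
from h import *
s=arm.get_state(); d,r=rel(s,[.481,-.107,.20]); print(s)
snap('wrist','w1.png');snap('top','t1.png')
E
```

```text
{'t': 1.8, 'q': array([ 0.18944663,  0.07776611, -0.41781782, -0.00218959, -1.07530424,
       -0.14395173]), 'qd': array([ 0.01609823, -0.00894783, -0.02105678, -0.00268294, -0.00111664,
        0.00212985]), 'joint_efforts': array([ 5.45234587e-01, -3.33378696e+01,  2.77956104e+01,  6.53994620e+00,
        8.36896221e-02, -1.55477068e-03]), 'eef_pos': array([ 0.48218076, -0.10209549,  0.19950922]), 'ee_rot': array([ 3.14122445e+00,  1.89292531e-03, -1.52634294e+00]), 'force': array([-0.43075877, -0.4466366 ,  0.22863085]), 'moment': array([-0.08234315,  0.12981155,  0.01165295]), 'width': 0.030014971330210482}
```

View pics/w1.png

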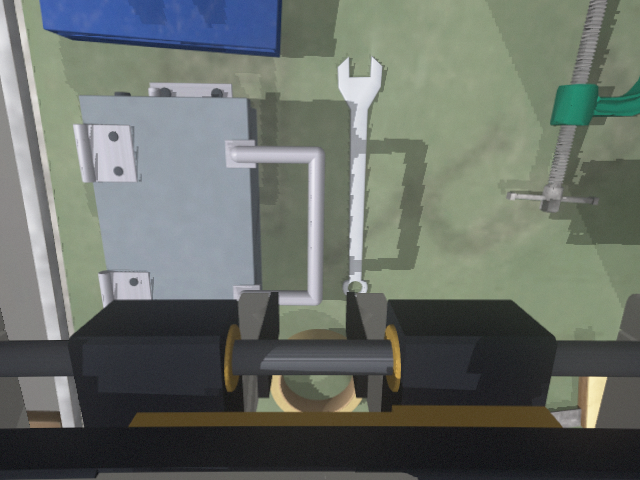

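The wrist view shows the bar running from (317,155) to (315,297), with the fingers above it at columns 258 and 366. I'll work out the bar and pin positions on z=0.074.

Run:
```python
from h import *
s=arm.get_state()
p=wplane(s,[[317,155],[315,297],[316.5,200],[315.5,260]],.074);print(p.round(4)); print((p[0]+p[1])/2, np.linalg.norm(p[0]-p[1]))
d=p[1]-p[0];print('yaw',np.degrees(np.arctan2(-d[0],d[1])))
print('hinge pin',wplane(s,[[81,152],[104,285]],.074))
print('lid front edge',wplane(s,[[249,97],[258,285]],.075))
d,r=rel(s,[.481,-.107,.11]);print(d,r)
```

```text
[[ 0.4794 -0.1651  0.074 ]
 [ 0.4763 -0.0537  0.074 ]
 [ 0.4784 -0.1325  0.074 ]
 [ 0.4772 -0.0852  0.074 ]]
[ 0.47781457 -0.10937555  0.074     ] 0.11145122472003768
yaw 1.5972120105764696
hinge pin [[ 0.64736785 -0.16018598  0.074     ]
 [ 0.64354379 -0.05802407  0.074     ]]
lid front edge [[ 0.52763192 -0.20193027  0.075     ]
 [ 0.52195301 -0.06281852  0.075     ]]
[0.00357253 0.00022976 0.08948063] [0.04903684 0.11106279 0.366882  ]
```

>>> jog_arm([
  [[0.001, 0.001, 0.01, 0, 0, 0.2, 0.03], [0.003, 0.002, 0.03, 0, 0, 0.4, 0.03], [0.005, 0.003, 0.052, 0, 0, 0.4, 0.03], [0.006, 0.003, 0.074, 0, 0, 0.4, 0.03], [0.006, 0.003, 0.09, 0, 0, 0.4, 0.03], [0.006, 0.003, 0.098, 0, 0, 0.4, 0.03], [0.006, 0.003, 0.1, 0, 0, 0.4, 0.03]],
])

```text
t: 2.6
eef_pos: [0.4772, -0.1103, 0.0984]
ee_rot: [3.139, 0.002, -1.538]
force: [-0.3, 0.0, -0.2]
width: 0.03
```

Run:
```python
from h import *
s=arm.get_state()
d,r=rel(s,[.4795,-.108,.077]);print(d,r,s['eef_pos'],s['force'])
snap('wrist','w2.png')
```

```text
[-0.00220088 -0.0024298   0.02142255] [ 0.1658025   0.0971222  -0.10987652] [ 0.47720731 -0.11031402  0.09842574] [-0.28829432  0.0015765  -0.20841869]
```

View pics/w2.png

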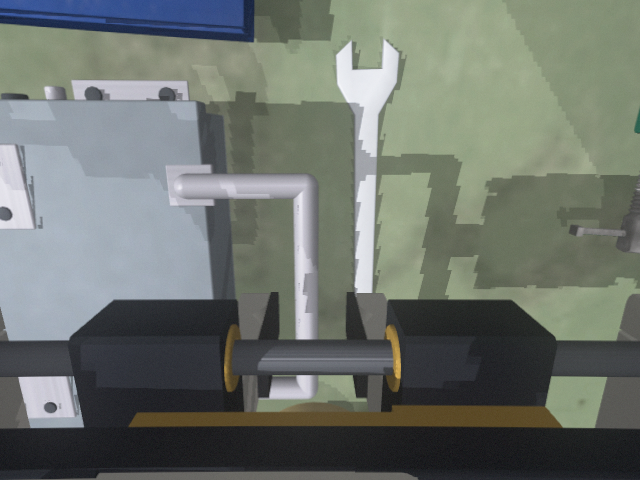

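The bar, at column 306, lies between the fingers, whose inner faces are at columns 278 and 348. I'll descend and close lightly.

>>> jog_arm([
  [[-0.001, -0.002, 0.006, 0, 0, 0, 0.03], [-0.002, -0.0025, 0.013, 0, 0, 0, 0.03], [-0.002, -0.0025, 0.019, 0, 0, 0, 0.03], [-0.002, -0.0025, 0.0215, 0, 0, 0, 0.03], [-0.002, -0.0025, 0.0215, 0, 0, 0, 0.03]],
])

```text
t: 3.15
eef_pos: [0.4799, -0.108, 0.077]
ee_rot: [3.139, 0.002, -1.537]
force: [0.4, 0.1, 0.2]
width: 0.0297
```

>>> jog_arm([
  [[0, 0, 0, 0, 0, 0, 0.02], [0, 0, 0, 0, 0, 0, 0.014], [0, 0, 0, 0, 0, 0, 0.006], [0, 0, 0, 0, 0, 0, 0.006], [0, 0, 0, 0, 0, 0, 0.006]],
], newtons=20)

```text
t: 3.65
eef_pos: [0.4801, -0.108, 0.0771]
ee_rot: [3.139, 0.002, -1.537]
force: [1.2, 0.2, -1.4]
width: 0.0075
```

Run:
```python
from h import *
s=arm.get_state()
print(s['t'],s['eef_pos'],s['ee_rot'],s['force'],s['moment'],s['width'])
snap('wrist','w3.png');snap('scene','s3.png')
```

```text
3.65 [ 0.48005039 -0.10797048  0.0771011 ] [ 3.13930564e+00  1.68873980e-03 -1.53736036e+00] [ 1.19613788  0.19082433 -1.36839683] [ 0.02491487 -0.21434178  0.02246267] 0.0075030773538470475
```

View pics/w3.png

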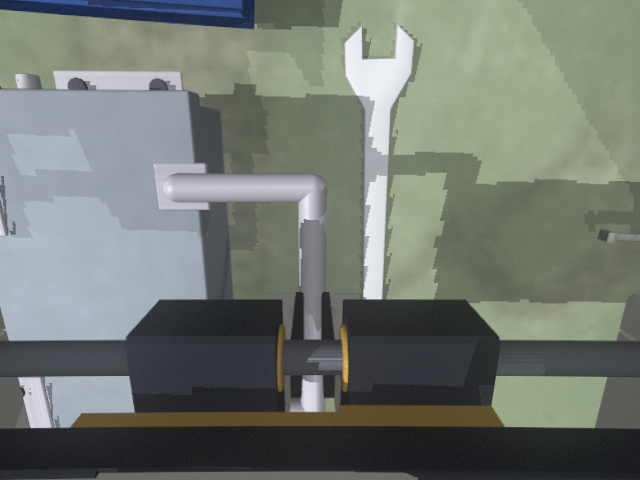

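View pics/s3.png

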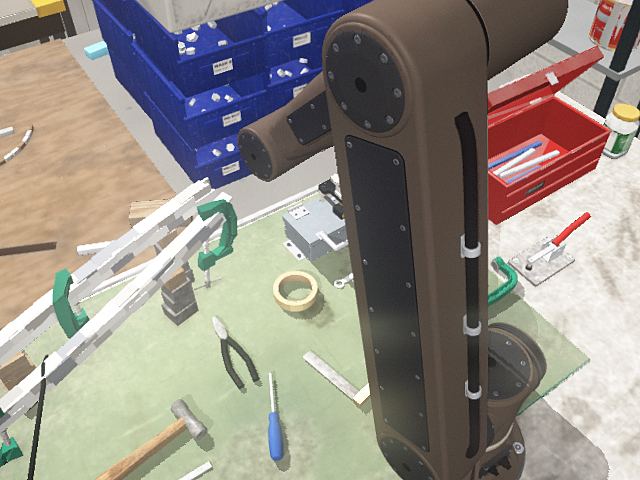

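The reported width is 7.5 mm on a 12 mm bar. I'll let it settle before trusting the grip.

>>> jog_arm([
  [[0, 0, 0, 0, 0, 0, 0.0], [0, 0, 0, 0, 0, 0, 0.0]],
])

```text
t: 3.95
eef_pos: [0.4801, -0.108, 0.0771]
ee_rot: [3.139, 0.002, -1.537]
force: [0.7, -0.2, -0.2]
width: 0.0078
```

Run:
```python
from h import *
s=arm.get_state()
print(s['t'],s['eef_pos'],s['ee_rot'],s['force'],s['moment'],s['width'])
im=cv2.imread('pics/w3.png')[270:430,220:400];cv2.imwrite('pics/w3z.png',cv2.resize(im,None,fx=4,fy=3.7))
```

```text
3.95 [ 0.48006938 -0.10796057  0.07709772] [ 3.13927774e+00  1.68615233e-03 -1.53735102e+00] [ 0.72949725 -0.18962347 -0.20403548] [ 0.01606178 -0.13146455 -0.00731399] 0.007752459936919654
```

View pics/w3z.png

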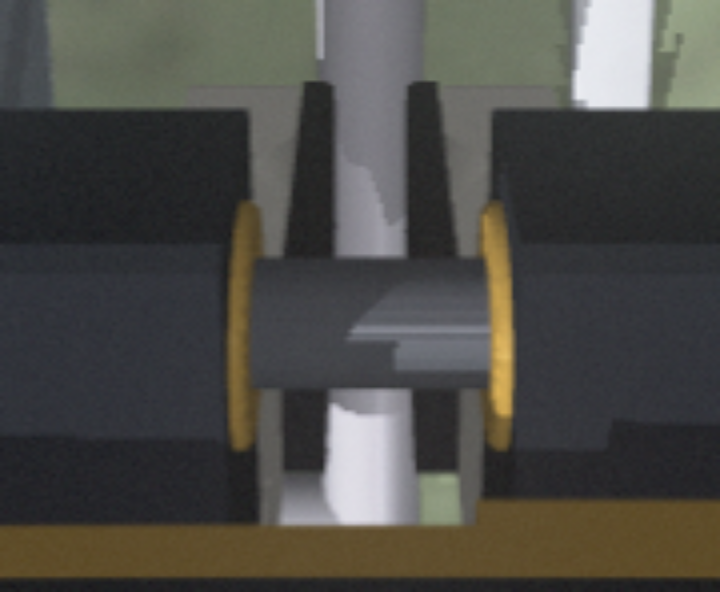

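The fingers have stalled at 7.8 mm while commanded to 0. The pads are soft and the bar sits centred between them. Next I'll plan the arc.

```bash
cat > a.py <<'E'
from h import *
import sys
s=arm.get_state(); B0=np.array([.4801,-.108,.0771]); xh=np.array([np.cos(np.radians(2)),np.sin(np.radians(2)),0])
def P(q): return B0+.165*(1-np.cos(q))*xh+np.array([0,0,.165*np.sin(q)])
d=s['eef_pos']-B0; u=d@xh; q=np.arctan2(d[2],.165-u)
rad=np.hypot(d[2],.165-u)
print('t',s['t'],'q %.3f r %.4f'%(q,rad),'f',s['force'].round(1),'m',s['moment'].round(2),'w',round(s['width'],4))
for qq in eval(sys.argv[1]) :
    dd,r=rel(s,P(qq)); print(round(qq,3),dd.round(4),r.round(2) )
E
python3 a.py "[.005,.02,.04,.065,.09,.115,.14,.165]"
```

```text
t 3.95 q -0.000 r 0.1650 f [ 0.7 -0.2 -0.2] m [ 0.02 -0.13 -0.01] w 0.0078
0.005 [ 0.     -0.     -0.0008] [ 0.13  0.1  -0.08]
0.02 [ 0.     -0.0001 -0.0033] [ 0.13  0.1  -0.08]
0.04 [ 0.     -0.0001 -0.0066] [ 0.13  0.1  -0.08]
0.065 [ 0.     -0.0004 -0.0107] [ 0.13  0.1  -0.08]
0.09 [ 0.     -0.0007 -0.0148] [ 0.13  0.1  -0.08]
0.115 [ 0.     -0.0011 -0.0189] [ 0.13  0.1  -0.08]
0.14 [-0.     -0.0016 -0.023 ] [ 0.13  0.1  -0.08]
0.165 [-0.     -0.0022 -0.0271] [ 0.13  0.1  -0.08]
```

>>> jog_arm([
  [[0, 0, -0.001, 0, 0, 0, 0], [0, 0, -0.0035, 0, 0, 0, 0], [0, 0, -0.0065, 0, 0, 0, 0], [0, -0.0005, -0.0105, 0, 0, 0, 0], [0, -0.0005, -0.015, 0, 0, 0, 0], [0, -0.001, -0.019, 0, 0, 0, 0], [0, -0.0015, -0.023, 0, 0, 0, 0], [0, -0.002, -0.027, 0, 0, 0, 0]],
])

```text
t: 4.75
eef_pos: [0.4822, -0.108, 0.1045]
ee_rot: [3.139, 0.002, -1.537]
force: [0.2, -0.2, -1.0]
width: 0.0005
```

```bash
python3 a.py "[q+.03*i for i in range(1,9)]"
```

```text
t 4.75 q 0.167 r 0.1652 f [ 0.2 -0.2 -1. ] m [0.04 0.08 0.01] w 0.0005
0.197 [-0.     -0.0011 -0.0048] [ 0.13  0.1  -0.08]
0.227 [-0.     -0.0021 -0.0097] [ 0.13  0.1  -0.08]
0.257 [-0.0001 -0.0033 -0.0145] [ 0.13  0.1  -0.08]
0.287 [-0.0001 -0.0046 -0.0193] [ 0.13  0.1  -0.08]
0.317 [-0.0001 -0.0061 -0.024 ] [ 0.13  0.1  -0.08]
0.347 [-0.0001 -0.0077 -0.0287] [ 0.13  0.1  -0.08]
0.377 [-0.0001 -0.0094 -0.0333] [ 0.13  0.1  -0.08]
0.407 [-0.0001 -0.0113 -0.0379] [ 0.13  0.1  -0.08]
```

The width has dropped to 0.5 mm, so the bar slipped out of the pads. I'll stop and look.

Run:
```python
from h import *
snap('wrist','w4.png');snap('top','t4.png')
im=cv2.imread('pics/t4.png')[150:310,290:450];cv2.imwrite('pics/t4z.png',cv2.resize(im,None,fx=3.7,fy=3.7))
```

```text
(no output)
```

View pics/w4.png

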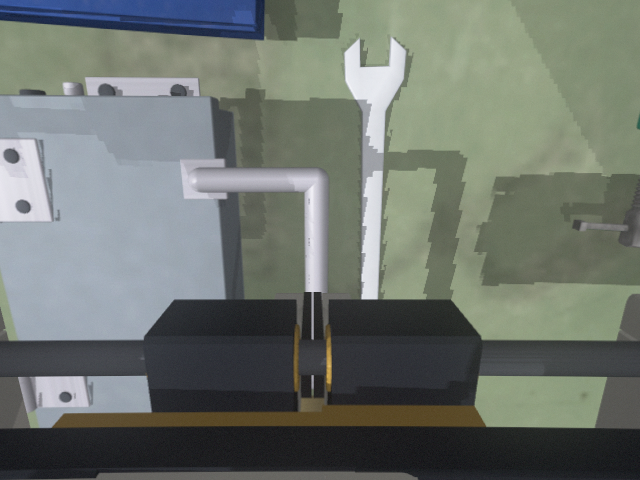

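View pics/t4z.png

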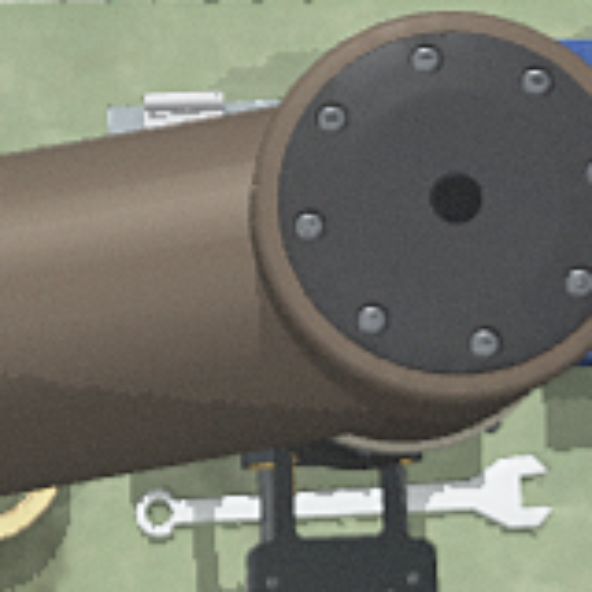

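```bash
python3 - <<'E'
from h import *
m=optics.camera_model('wrist');M=np.array(m['mount']);K=np.array(m['mtx']);print(K)
Ti=np.linalg.inv(M)
def pt(X):
    r,_=cv2.Rodrigues(Ti[:3,:3]);return cv2.projectPoints(np.array(X,float).reshape(-1,3),r,Ti[:3,3],K,np.array(m['D']))[0].reshape(-1,2)
for x in(-.0095,.0095):
  for z in(-.02,-.01,0,.003,.012,.022): print(x,z,pt([[x,0,z]]).round(1), (Ti@[x,0,z,1])[2].round(3))
print('bar at x=.02, widths if z=.003/.02/.03')
for z in(.003,.022,.03):
  for x in (.0095,.02,.056): print(z,x,pt([[x,-.006,z],[x,.006,z]]).round(1))
E
python3 - <<'E'
import cv2
im=cv2.imread('pics/w4.png')[270:430,220:400];cv2.imwrite('pics/w4z.png',cv2.resize(im,None,fx=4,fy=3.7))
E
```

```text
[[384.41323964   0.         312.12336849]
 [  0.         384.41323964 246.47289271]
 [  0.           0.           1.        ]]
-0.0095 -0.02 [[311.4 354.5]] 0.159
-0.0095 -0.01 [[311.4 341.6]] 0.168
-0.0095 0 [[311.4 330.2]] 0.178
-0.0095 0.003 [[311.4 327. ]] 0.181
-0.0095 0.012 [[311.4 318. ]] 0.189
-0.0095 0.022 [[311.4 308.9]] 0.199
0.0095 -0.02 [[311.2 312.6]] 0.153
0.0095 -0.01 [[311.2 301.8]] 0.163
0.0095 0 [[311.3 292.3]] 0.172
0.0095 0.003 [[311.3 289.6]] 0.175
0.0095 0.012 [[311.3 282.1]] 0.184
0.0095 0.022 [[311.3 274.5]] 0.193
bar at x=.02, widths if z=.003/.02/.03
0.003 0.0095 [[298.1 289.6]
 [324.4 289.5]]
0.003 0.02 [[297.8 267.9]
 [324.6 267.9]]
0.003 0.056 [[296.6 187.4]
 [325.2 187.3]]
0.022 0.0095 [[299.4 274.6]
 [323.2 274.5]]
0.022 0.02 [[299.1 254.7]
 [323.3 254.6]]
0.022 0.056 [[298.1 181.5]
 [323.8 181.5]]
0.03 0.0095 [[299.8 269. ]
 [322.8 269. ]]
0.03 0.02 [[299.6 249.9]
 [322.9 249.8]]
0.03 0.056 [[298.7 179.4]
 [323.3 179.3]]
```

View pics/w4z.png

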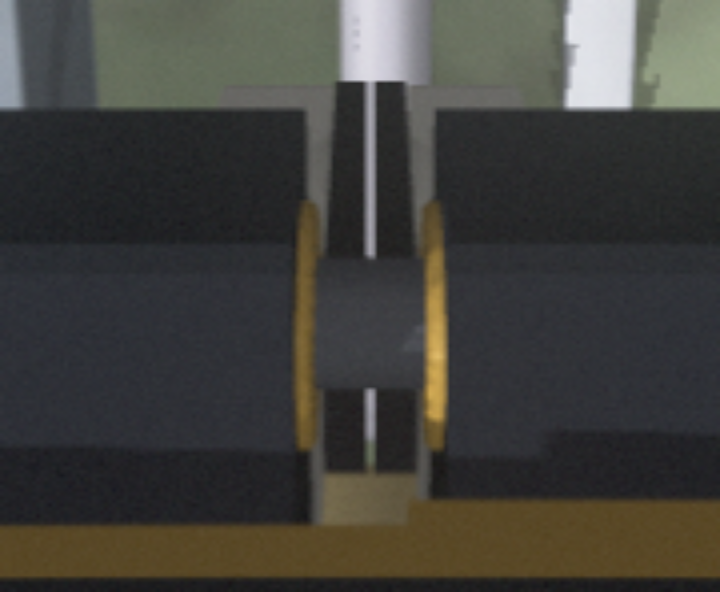

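The wrist view shows the lid still shut, with the bar below the closed pads. The visible pad tips are at row 292, where tips 22 mm ahead of the TCP should show at row 275. The 7.8 mm chord on a 12 mm bar says the same: the real fingertips are at about tool z = 0, so only the tips pinched the top of the bar. I'll regrasp about 20 mm deeper, which clears the lid and spanner on either assumption.

>>> jog_arm([
  [[0, 0, 0, 0, 0, 0, 0.03], [0, 0.001, 0, 0, 0, 0, 0.03], [0, 0.002, 0, 0, 0, 0, 0.03], [0, 0.002, 0.008, 0, 0, 0, 0.03], [0, 0.002, 0.018, 0, 0, 0, 0.03], [0, 0.002, 0.025, 0, 0, 0, 0.03], [0, 0.002, 0.027, 0, 0, 0, 0.03]],
])

```text
t: 5.55
eef_pos: [0.4797, -0.108, 0.0763]
ee_rot: [3.138, 0.002, -1.537]
force: [-0.8, -0.8, 0.2]
width: 0.0301
```

>>> jog_arm([
  [[0, 0, 0.004, 0, 0, 0, 0.03], [0, 0, 0.009, 0, 0, 0, 0.03], [0, 0, 0.014, 0, 0, 0, 0.03], [0, 0, 0.019, 0, 0, 0, 0.03], [0, 0, 0.022, 0, 0, 0, 0.03], [0, 0, 0.022, 0, 0, 0, 0.03]],
])

```text
t: 6.15
eef_pos: [0.4793, -0.108, 0.0538]
ee_rot: [3.137, 0.001, -1.537]
force: [-1.3, 0.2, -0.2]
width: 0.03
```

Run:
```python
from h import *
s=arm.get_state()
print(s['t'],s['eef_pos'],s['ee_rot'],s['force'],s['moment'],s['width'])
snap('wrist','w5.png')
```

```text
6.15 [ 0.47932709 -0.1080233   0.05380875] [ 3.13716676e+00  1.47354847e-03 -1.53746552e+00] [-1.29961724  0.17501351 -0.24060631] [ 0.0129604   0.11215568 -0.01631361] 0.030020590450292473
```

View pics/w5.png

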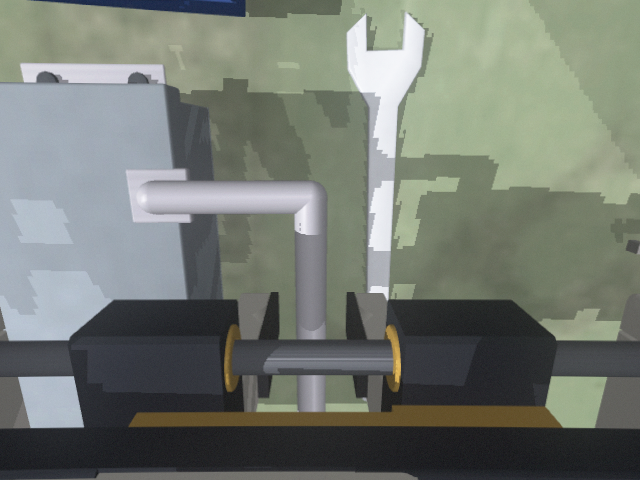

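The bar, at column 311, is centred between the pads at 278 and 347, and nothing is touching. Closing.

>>> jog_arm([
  [[0, 0, 0, 0, 0, 0, 0.02], [0, 0, 0, 0, 0, 0, 0.013], [0, 0, 0, 0, 0, 0, 0.006], [0, 0, 0, 0, 0, 0, 0.004], [0, 0, 0, 0, 0, 0, 0.004], [0, 0, 0, 0, 0, 0, 0.004]],
], newtons=25)

```text
t: 6.8
eef_pos: [0.48, -0.108, 0.0543]
ee_rot: [3.138, 0.001, -1.537]
force: [1.9, -0.6, -0.9]
width: 0.011
```

Run:
```python
from h import *
s=arm.get_state()
print(s['t'],s['eef_pos'],s['ee_rot'],s['force'],s['moment'],s['width'])
```

```text
6.8 [ 0.48000086 -0.10798851  0.05433249] [ 3.13847167e+00  1.43240621e-03 -1.53721380e+00] [ 1.91923133 -0.57959903 -0.88166004] [-0.09285409 -0.53977082 -0.02419665] 0.011028443598079985
```

The width is now 11 mm, a full-diameter grip. Starting the arc again gently.

```bash
sed -i 's/B0=np.array(\[.*\]); xh/B0=np.array([.4800,-.108,.0543]); xh/' a.py; python3 a.py "[.005,.02,.04,.065,.09,.115,.14,.165]"
```

```text
t 6.8 q 0.000 r 0.1650 f [ 1.9 -0.6 -0.9] m [-0.09 -0.54 -0.02] w 0.011
0.005 [ 0.      0.     -0.0008] [ 0.18  0.08 -0.08]
0.02 [ 0.     -0.     -0.0033] [ 0.18  0.08 -0.08]
0.04 [ 0.     -0.0001 -0.0066] [ 0.18  0.08 -0.08]
0.065 [-0.     -0.0003 -0.0107] [ 0.18  0.08 -0.08]
0.09 [-0.     -0.0006 -0.0148] [ 0.18  0.08 -0.08]
0.115 [-0.     -0.001  -0.0189] [ 0.18  0.08 -0.08]
0.14 [-0.     -0.0015 -0.023 ] [ 0.18  0.08 -0.08]
0.165 [-0.     -0.0022 -0.0271] [ 0.18  0.08 -0.08]
```

>>> jog_arm([
  [[0, 0, -0.001, 0, 0, 0, 0.004], [0, 0, -0.0025, 0, 0, 0, 0.004], [0, 0, -0.0045, 0, 0, 0, 0.004], [0, 0, -0.007, 0, 0, 0, 0.004], [0, -0.0005, -0.0095, 0, 0, 0, 0.004]],
])

```text
t: 7.3
eef_pos: [0.4802, -0.108, 0.0639]
ee_rot: [3.138, 0.001, -1.537]
force: [2.0, -0.3, -4.3]
width: 0.0111
```

```bash
python3 a.py "[q+.03*i for i in range(1,9)]"
```

```text
t 7.3 q 0.058 r 0.1650 f [ 2.  -0.3 -4.3] m [-0.11 -0.41  0.04] w 0.0111
0.088 [-0.     -0.0004 -0.0049] [ 0.21  0.09 -0.08]
0.118 [-0.     -0.0009 -0.0099] [ 0.21  0.09 -0.08]
0.148 [-0.     -0.0015 -0.0148] [ 0.21  0.09 -0.08]
0.178 [-0.     -0.0023 -0.0197] [ 0.21  0.09 -0.08]
0.208 [-0.     -0.0032 -0.0245] [ 0.21  0.09 -0.08]
0.238 [-0.0001 -0.0043 -0.0293] [ 0.21  0.09 -0.08]
0.268 [-0.0001 -0.0055 -0.0341] [ 0.21  0.09 -0.08]
0.298 [-0.0001 -0.0069 -0.0389] [ 0.21  0.09 -0.08]
```

The grip is holding and the load is about 4 N down, as expected. Continuing.

>>> jog_arm([
  [[0, -0.0005, -0.0045, 0, 0, 0, 0.004], [0, -0.001, -0.0095, 0, 0, 0, 0.004], [0, -0.0015, -0.0145, 0, 0, 0, 0.004], [0, -0.0025, -0.0195, 0, 0, 0, 0.004], [0, -0.003, -0.0245, 0, 0, 0, 0.004], [0, -0.0045, -0.0295, 0, 0, 0, 0.004], [0, -0.0055, -0.034, 0, 0, 0, 0.004], [0, -0.007, -0.039, 0, 0, 0, 0.004]],
])

```text
t: 8.1
eef_pos: [0.4869, -0.1078, 0.103]
ee_rot: [3.137, 0.002, -1.538]
force: [0.5, -0.2, -4.7]
width: 0.0111
```

```bash
python3 a.py "[q+.03*i for i in range(1,9)]"
```

```text
t 8.1 q 0.299 r 0.1655 f [ 0.5 -0.2 -4.7] m [ 0.3  0.2 -0. ] w 0.0111
0.329 [-0.     -0.0019 -0.0046] [ 0.27  0.09 -0.1 ]
0.359 [-0.     -0.0036 -0.0093] [ 0.27  0.09 -0.1 ]
0.389 [-0.0001 -0.0054 -0.0139] [ 0.27  0.09 -0.1 ]
0.419 [-0.0001 -0.0073 -0.0184] [ 0.27  0.09 -0.1 ]
0.449 [-0.0001 -0.0094 -0.0229] [ 0.27  0.09 -0.1 ]
0.479 [-0.0001 -0.0116 -0.0274] [ 0.27  0.09 -0.1 ]
0.509 [-0.0001 -0.0139 -0.0317] [ 0.27  0.09 -0.1 ]
0.539 [-0.0001 -0.0163 -0.036 ] [ 0.27  0.09 -0.1 ]
```

>>> jog_arm([
  [[0, -0.002, -0.0045, 0, 0, 0, 0.004], [0, -0.0035, -0.0095, 0, 0, 0, 0.004], [0, -0.0055, -0.014, 0, 0, 0, 0.004], [0, -0.0075, -0.0185, 0, 0, 0, 0.004], [0, -0.0095, -0.023, 0, 0, 0, 0.004], [0, -0.0115, -0.0275, 0, 0, 0, 0.004], [0, -0.014, -0.0315, 0, 0, 0, 0.004], [0, -0.0165, -0.036, 0, 0, 0, 0.004]],
])

```text
t: 8.9
eef_pos: [0.5016, -0.1073, 0.1387]
ee_rot: [3.133, 0.002, -1.538]
force: [-7.0, 2.5, 0.3]
width: 0.0111
```

```bash
python3 a.py "[q+.03*i for i in range(1,9)]"
```

```text
t 8.9 q 0.532 r 0.1664 f [-7.   2.5  0.3] m [ 0.98  3.21 -0.  ] w 0.0111
0.562 [-0.0001 -0.0038 -0.0036] [ 0.5   0.11 -0.13]
0.592 [-0.0001 -0.0064 -0.0077] [ 0.5   0.11 -0.13]
0.622 [-0.0001 -0.0092 -0.0118] [ 0.5   0.11 -0.13]
0.652 [-0.0001 -0.0121 -0.0158] [ 0.5   0.11 -0.13]
0.682 [-0.0001 -0.0151 -0.0197] [ 0.5   0.11 -0.13]
0.712 [-0.0002 -0.0183 -0.0236] [ 0.5   0.11 -0.13]
0.742 [-0.0002 -0.0215 -0.0273] [ 0.5   0.11 -0.13]
0.772 [-0.0002 -0.0249 -0.0309] [ 0.5   0.11 -0.13]
```

A sideways force of −7 N and a moment of 3.2 N·m are building, so something may be touching. I'll look before going on.

Run:
```python
from h import *
snap('wrist','w6.png');snap('scene','s6.png')
s=arm.get_state();print(s['t'],s['force'],s['moment'],s['eef_pos'],s['ee_rot'])
im=cv2.imread('pics/s6.png')[140:300,230:430];cv2.imwrite('pics/s6z.png',cv2.resize(im,None,fx=3.7,fy=3.7))
```

```text
9.0 [-8.17779414  1.96833995  0.70476371] [ 0.89844966  3.15912625 -0.01041527] [ 0.5018043  -0.10732017  0.13909658] [ 3.13330595e+00  1.84200573e-03 -1.53806581e+00]
```

View pics/w6.png

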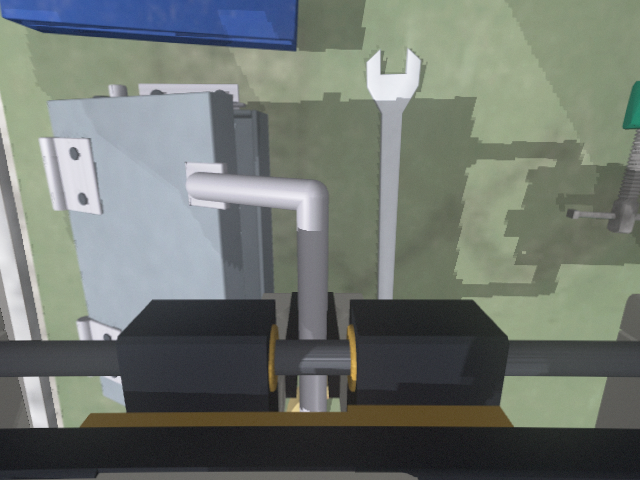

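View pics/s6z.png

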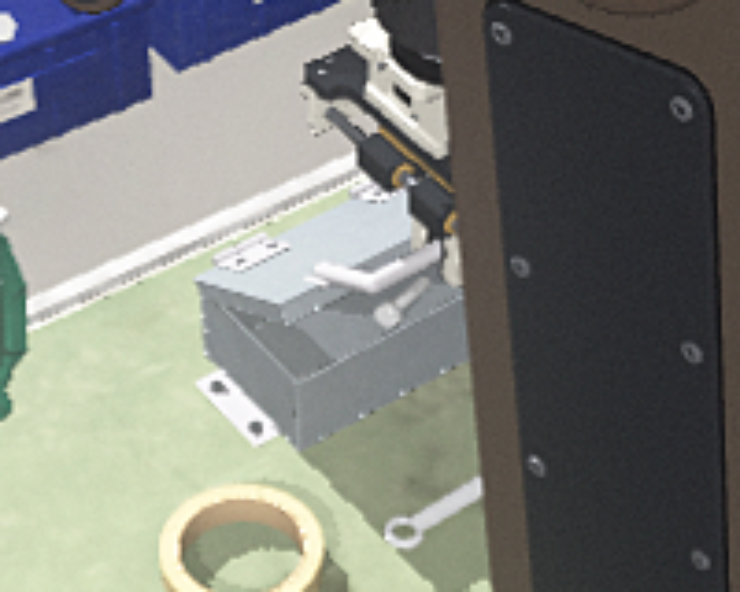

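The scene view shows the lid open about 30° with nothing touching it but the pads. The force is purely radial, outward along the lid at about 9 N, so my arc is 2–3 mm too tight. I'll add the radius as a parameter and ease outward.

```bash
cat > a.py <<'E'
from h import *
import sys
s=arm.get_state(); B0=np.array([.4800,-.108,.0543]); xh=np.array([np.cos(np.radians(2)),np.sin(np.radians(2)),0])
def P(q,r): return B0+(.165-r*np.cos(q))*xh+np.array([0,0,r*np.sin(q)])
d=s['eef_pos']-B0; u=d@xh; q=np.arctan2(d[2],.165-u); r=np.hypot(d[2],.165-u)
f=s['force'];fr=-(f@xh)*np.cos(q)+f[2]*np.sin(q); ft=(f@xh)*np.sin(q)+f[2]*np.cos(q)
print('t',s['t'],'q %.3f r %.4f Frad %.1f Ftan %.1f'%(q,r,fr,ft),'f',f.round(1),'m',s['moment'].round(2),'w',round(s['width'],4),'yoff',round(d@[-xh[1],xh[0],0],4))
# args: dq per row, r_end, [n]
dq=eval(sys.argv[1]); re=float(sys.argv[2]); qq=q
for i,a in enumerate(dq):
    qq+=a; rr=r+(re-r)*min(1,(i+1)/4); dd,_=rel(s,P(qq,rr)); print(round(qq,3),dd.round(4))
E
python3 a.py "[.01,.02]+[.03]*6" .1685
```

```text
t 9.0 q 0.535 r 0.1664 Frad 7.3 Ftan -3.5 f [-8.2  2.   0.7] m [ 0.9   3.16 -0.01] w 0.011 yoff -0.0001
0.545 [-0.0001 -0.0004 -0.0017]
0.565 [-0.0001 -0.0017 -0.0048]
0.595 [-0.0001 -0.004  -0.0093]
0.625 [-0.0001 -0.0064 -0.0138]
0.655 [-0.0001 -0.0094 -0.0179]
0.685 [-0.0001 -0.0125 -0.0219]
0.715 [-0.0002 -0.0157 -0.0258]
0.745 [-0.0002 -0.019  -0.0296]
```

>>> jog_arm([
  [[0, -0.0005, -0.0015, 0, 0, 0, 0.004], [0, -0.0015, -0.005, 0, 0, 0, 0.004], [0, -0.004, -0.0095, 0, 0, 0, 0.004], [0, -0.0065, -0.014, 0, 0, 0, 0.004], [0, -0.0095, -0.018, 0, 0, 0, 0.004], [0, -0.0125, -0.022, 0, 0, 0, 0.004]],
])

```text
t: 9.6
eef_pos: [0.5164, -0.1067, 0.1616]
ee_rot: [3.136, 0.002, -1.538]
force: [4.8, -0.2, -8.7]
width: 0.0111
```

```bash
python3 a.py "[.03]*8" .170
```

```text
t 9.6 q 0.696 r 0.1674 Frad -9.2 Ftan -3.6 f [ 4.8 -0.2 -8.7] m [-0.01 -1.52  0.04] w 0.0111 yoff 0.0
0.726 [-0.     -0.0028 -0.0042]
0.756 [-0.     -0.0057 -0.0084]
0.786 [-0.     -0.0087 -0.0125]
0.816 [-0.     -0.0119 -0.0165]
0.846 [-0.0001 -0.0157 -0.02  ]
0.876 [-0.0001 -0.0195 -0.0233]
0.906 [-0.0001 -0.0235 -0.0266]
0.936 [-0.0001 -0.0275 -0.0297]
```

The command is now slightly too far out, so the natural radius is about 0.167. I'll use that.

```bash
python3 a.py "[.03]*8" .1668
```

```text
t 9.6 q 0.696 r 0.1674 Frad -9.2 Ftan -3.6 f [ 4.8 -0.2 -8.7] m [-0.01 -1.52  0.04] w 0.0111 yoff 0.0
0.726 [-0.     -0.0034 -0.0037]
0.756 [-0.     -0.0069 -0.0073]
0.786 [-0.     -0.0105 -0.0108]
0.816 [-0.     -0.0141 -0.0142]
0.846 [-0.0001 -0.0178 -0.0176]
0.876 [-0.0001 -0.0216 -0.0209]
0.906 [-0.0001 -0.0255 -0.0241]
0.936 [-0.0001 -0.0294 -0.0271]
```

>>> jog_arm([
  [[0, -0.0035, -0.0035, 0, 0, 0, 0.004], [0, -0.007, -0.0075, 0, 0, 0, 0.004], [0, -0.0105, -0.011, 0, 0, 0, 0.004], [0, -0.014, -0.014, 0, 0, 0, 0.004], [0, -0.018, -0.0175, 0, 0, 0, 0.004], [0, -0.0215, -0.021, 0, 0, 0, 0.004]],
])

```text
t: 10.2
eef_pos: [0.5363, -0.1061, 0.1831]
ee_rot: [3.133, 0.002, -1.538]
force: [-9.2, 3.0, 5.6]
width: 0.0111
```

```bash
python3 a.py "[.03]*8" .1668
```

```text
t 10.2 q 0.870 r 0.1685 Frad 10.2 Ftan -3.3 f [-9.2  3.   5.6] m [ 1.32  3.69 -0.03] w 0.0111 yoff -0.0001
0.9 [-0.0001 -0.0042 -0.0029]
0.93 [-0.0001 -0.0084 -0.0057]
0.96 [-0.0001 -0.0127 -0.0083]
0.99 [-0.0002 -0.017  -0.0108]
1.02 [-0.0002 -0.0212 -0.0135]
1.05 [-0.0002 -0.0255 -0.0161]
1.08 [-0.0002 -0.0299 -0.0186]
1.11 [-0.0002 -0.0343 -0.0209]
```

```bash
python3 a.py "[.03]*8" .1688
```

```text
t 10.2 q 0.870 r 0.1685 Frad 10.2 Ftan -3.3 f [-9.2  3.   5.6] m [ 1.32  3.69 -0.03] w 0.0111 yoff -0.0001
0.9 [-0.0001 -0.0038 -0.0033]
0.93 [-0.0001 -0.0078 -0.0065]
0.96 [-0.0001 -0.0118 -0.0095]
0.99 [-0.0002 -0.0159 -0.0125]
1.02 [-0.0002 -0.0202 -0.0152]
1.05 [-0.0002 -0.0245 -0.0178]
1.08 [-0.0002 -0.0289 -0.0203]
1.11 [-0.0002 -0.0334 -0.0227]
```

>>> jog_arm([
  [[0, -0.004, -0.0035, 0, 0, 0, 0.004], [0, -0.008, -0.0065, 0, 0, 0, 0.004], [0, -0.012, -0.0095, 0, 0, 0, 0.004], [0, -0.016, -0.0125, 0, 0, 0, 0.004], [0, -0.02, -0.015, 0, 0, 0, 0.004], [0, -0.0245, -0.018, 0, 0, 0, 0.004]],
])

```text
t: 10.8
eef_pos: [0.5605, -0.1052, 0.2017]
ee_rot: [3.132, 0.002, -1.538]
force: [-6.9, 4.7, 3.8]
width: 0.0111
```

```bash
python3 a.py "[.03]*8" .1690
```

```text
t 10.8 q 1.050 r 0.1699 Frad 6.6 Ftan -3.9 f [-6.9  4.7  3.8] m [ 1.36  2.73 -0.08] w 0.0111 yoff -0.0001
1.08 [-0.0001 -0.0045 -0.0023]
1.11 [-0.0001 -0.0092 -0.0045]
1.14 [-0.0001 -0.0138 -0.0065]
1.17 [-0.0001 -0.0185 -0.0084]
1.2 [-0.0001 -0.0232 -0.0103]
1.23 [-0.0001 -0.0279 -0.0122]
1.26 [-0.0001 -0.0327 -0.0138]
1.29 [-0.0002 -0.0376 -0.0154]
```

The growing radius fits the bar rolling a few millimetres down the soft pads as it turns (about 5.4 mm per rad in z). The x position stays exact because the bar is centred between the pads. I'll reparametrise that way.

```bash
cat > b.py <<'E'
from h import *
import sys
s=arm.get_state(); B0=np.array([.4800,-.108,.0543]); xh=np.array([np.cos(np.radians(2)),np.sin(np.radians(2)),0])
k=float(sys.argv[2])
def P(q,k): return B0+.165*(1-np.cos(q))*xh+np.array([0,0,.165*np.sin(q)+k*q])
d=s['eef_pos']-B0; u=d@xh; q=np.arccos(1-u/.165); k0=(d[2]-.165*np.sin(q))/q
f=s['force'];fr=-(f@xh)*np.cos(q)+f[2]*np.sin(q); ft=(f@xh)*np.sin(q)+f[2]*np.cos(q)
print('t',s['t'],'q %.3f slip %.4f k %.4f Frad %.1f Ftan %.1f'%(q,k0*q,k0,fr,ft),'f',f.round(1),'m',s['moment'].round(2),'w',round(s['width'],4),'yoff',round(d@[-xh[1],xh[0],0],4),'x',s['eef_pos'].round(4))
qq=q
for i,a in enumerate(eval(sys.argv[1])):
    qq+=a; kk=k0+(k-k0)*min(1,(i+1)/4); dd,_=rel(s,P(qq,kk)); print(round(qq,3),dd.round(4))
E
python3 b.py "[.03]*8" .0056
```

```text
t 10.8 q 1.033 slip 0.0057 k 0.0055 Frad 6.7 Ftan -3.8 f [-6.9  4.7  3.8] m [ 1.36  2.73 -0.08] w 0.0111 yoff -0.0001 x [ 0.5605 -0.1052  0.2017]
1.063 [-0.0001 -0.0043 -0.0027]
1.093 [-0.0001 -0.0086 -0.0053]
1.123 [-0.0001 -0.013  -0.0077]
1.153 [-0.0001 -0.0175 -0.01  ]
1.183 [-0.0001 -0.022  -0.0122]
1.213 [-0.0001 -0.0266 -0.0142]
1.243 [-0.0001 -0.0312 -0.0161]
1.273 [-0.0002 -0.0359 -0.0178]
```

>>> jog_arm([
  [[0, -0.0045, -0.0025, 0, 0, 0, 0.004], [0, -0.0085, -0.0055, 0, 0, 0, 0.004], [-0.0005, -0.013, -0.0075, 0, 0, 0, 0.004], [-0.0005, -0.0175, -0.01, 0, 0, 0, 0.004], [-0.0005, -0.022, -0.012, 0, 0, 0, 0.004], [-0.0005, -0.0265, -0.014, 0, 0, 0, 0.004]],
])

```text
t: 11.4
eef_pos: [0.5875, -0.1042, 0.2158]
ee_rot: [3.132, 0.002, -1.538]
force: [-3.4, -0.8, -0.1]
width: 0.011
```

```bash
python3 b.py "[.03]*8" .0056
```

```text
t 11.4 q 1.215 slip 0.0068 k 0.0056 Frad 1.1 Ftan -3.3 f [-3.4 -0.8 -0.1] m [-0.36  1.51 -0.03] w 0.011 yoff 0.0001 x [ 0.5875 -0.1042  0.2158]
1.245 [ 0.     -0.0046 -0.0019]
1.275 [ 0.     -0.0093 -0.0036]
1.305 [ 0.     -0.0141 -0.0052]
1.335 [ 0.     -0.0189 -0.0066]
1.365 [-0.     -0.0237 -0.0079]
1.395 [-0.     -0.0285 -0.009 ]
1.425 [-0.     -0.0334 -0.0101]
1.455 [-0.     -0.0383 -0.0109]
```

Forces are now very low, so the model fits.

>>> jog_arm([
  [[0, -0.0045, -0.002, 0, 0, 0, 0.004], [0, -0.0095, -0.0035, 0, 0, 0, 0.004], [0, -0.014, -0.005, 0, 0, 0, 0.004], [0, -0.019, -0.0065, 0, 0, 0, 0.004], [0, -0.0235, -0.008, 0, 0, 0, 0.004], [0, -0.0285, -0.009, 0, 0, 0, 0.004], [0, -0.033, -0.01, 0, 0, 0, 0.004]],
])

```text
t: 12.1
eef_pos: [0.6211, -0.103, 0.2256]
ee_rot: [3.132, 0.002, -1.538]
force: [-2.5, 0.1, -1.8]
width: 0.011
```

```bash
python3 b.py "[.03]*6+[.025,.02]" .0056
```

```text
t 12.1 q 1.426 slip 0.0080 k 0.0056 Frad -1.4 Ftan -2.8 f [-2.5  0.1 -1.8] m [ 0.12  1.08 -0.02] w 0.011 yoff 0.0001 x [ 0.6211 -0.103   0.2256]
1.456 [ 0.     -0.0049 -0.0009]
1.486 [ 0.     -0.0098 -0.0016]
1.516 [ 0.     -0.0148 -0.0021]
1.546 [ 0.     -0.0197 -0.0025]
1.576 [ 0.     -0.0246 -0.0028]
1.606 [ 0.     -0.0296 -0.0029]
1.631 [-0.     -0.0337 -0.0029]
1.651 [-0.     -0.037  -0.0028]
```

>>> jog_arm([
  [[0, -0.005, -0.001, 0, 0, 0, 0.004], [0, -0.01, -0.0015, 0, 0, 0, 0.004], [0, -0.015, -0.002, 0, 0, 0, 0.004], [0, -0.0195, -0.0025, 0, 0, 0, 0.004], [0, -0.0245, -0.003, 0, 0, 0, 0.004], [0, -0.029, -0.003, 0, 0, 0, 0.004], [0, -0.033, -0.003, 0, 0, 0, 0.004]],
])

```text
t: 12.8
eef_pos: [0.6545, -0.1019, 0.2282]
ee_rot: [3.132, 0.002, -1.538]
force: [-2.2, 1.1, -1.5]
width: 0.0111
```

```bash
python3 b.py "[.025,.025,.02,.02,.015,.01,.005]" .0056
```

```text
t 12.8 q 1.629 slip 0.0092 k 0.0056 Frad -1.6 Ftan -2.1 f [-2.2  1.1 -1.5] m [0.26 1.09 0.02] w 0.0111 yoff 0.0 x [ 0.6545 -0.1019  0.2282]
1.654 [-0.     -0.0041  0.0001]
1.679 [-0.     -0.0082  0.0004]
1.699 [-0.     -0.0115  0.0006]
1.719 [-0.     -0.0148  0.0009]
1.734 [-0.     -0.0172  0.0012]
1.744 [-0.     -0.0189  0.0014]
1.749 [-0.     -0.0197  0.0015]
```

>>> jog_arm([
  [[0, -0.004, 0, 0, 0, 0, 0.004], [0, -0.0075, 0.0005, 0, 0, 0, 0.004], [0, -0.011, 0.0005, 0, 0, 0, 0.004], [0, -0.014, 0.001, 0, 0, 0, 0.004], [0, -0.0165, 0.001, 0, 0, 0, 0.004], [0, -0.018, 0.0015, 0, 0, 0, 0.004], [0, -0.019, 0.0015, 0, 0, 0, 0.004], [0, -0.019, 0.0015, 0, 0, 0, 0.004]],
])

```text
t: 13.6
eef_pos: [0.6738, -0.1012, 0.2267]
ee_rot: [3.132, 0.002, -1.538]
force: [-0.7, 0.9, 0.9]
width: 0.0111
```

```bash
python3 b.py "[]" .0056
python3 - <<'E'
from h import *
snap('scene','s9.png');snap('top','t9.png');snap('wrist','w9.png')
im=cv2.imread('pics/s9.png')[100:300,200:430];cv2.imwrite('pics/s9z.png',cv2.resize(im,None,fx=3,fy=3))
E
```

```text
t 13.6 q 1.747 slip 0.0099 k 0.0057 Frad 0.7 Ftan -0.8 f [-0.7  0.9  0.9] m [ 0.35  0.7  -0.02] w 0.0111 yoff 0.0 x [ 0.6738 -0.1012  0.2267]
```

View pics/s9z.png

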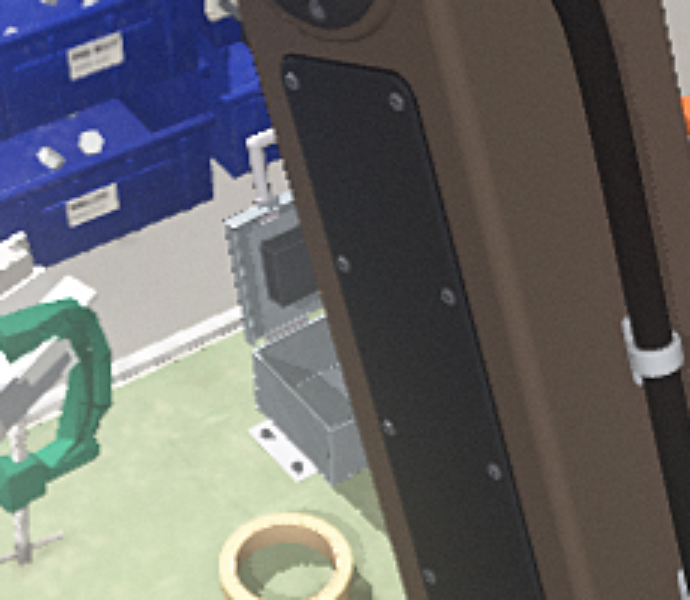

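View pics/w9.png

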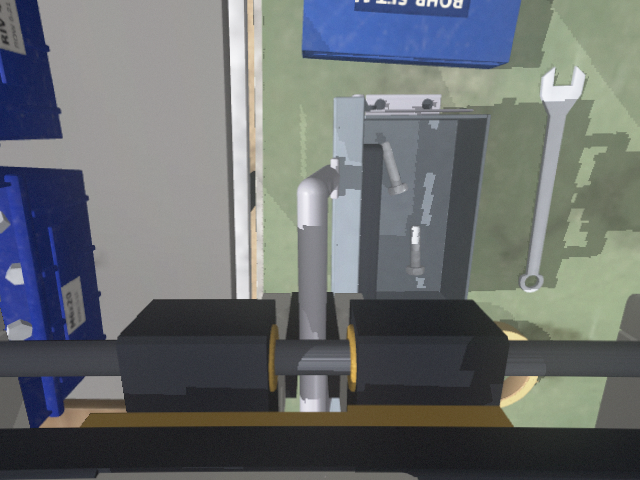

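View pics/t9.png

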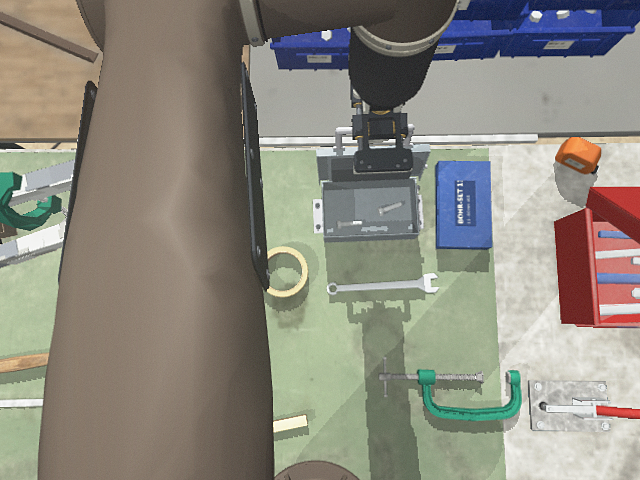

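The lid is past upright, with the handle corner at scene pixel about (286,147). The tape, spanner, drill case and pliers area look undisturbed. I'll check the angle by vision.

Run:
```python
from h import *
xh=np.array([np.cos(np.radians(2)),np.sin(np.radians(2)),0]);yh=np.array([-xh[1],xh[0],0])
pin=np.array([.4800,-.108,.074])+.165*xh
for deg in(94,97,100,103,106):
    q=np.radians(deg); c=pin-.165*np.cos(q)*xh+[0,0,.165*np.sin(q)]
    e=pin-.117*np.cos(q)*xh+[0,0,.117*np.sin(q)]
    print(deg,'bar left corner scene',proj('scene',c+.056*yh).round(1),'top',proj('top',c+.056*yh).round(1),'lid corner scene',proj('scene',e+.094*yh).round(1),'top',proj('top',e+.094*yh).round(1))
s=arm.get_state()
# wrist: bar corner
print(wplane(s,[[313,187]],.236),'exp',pin+.0286*xh+[0,0,.162]-.056*yh)
im=cv2.imread('pics/t9.png')[110:210,300:440];cv2.imwrite('pics/t9z.png',cv2.resize(im,None,fx=5,fy=5,interpolation=cv2.INTER_CUBIC))
im=cv2.imread('pics/s9.png')[130:230,260:320];cv2.imwrite('pics/s9y.png',cv2.resize(im,None,fx=6,fy=6,interpolation=cv2.INTER_CUBIC))
```

```text
94 bar left corner scene [[289.2 150.9]] top [[339.5 140.8]] lid corner scene [[276.8 174.8]] top [[316.5 153.9]]
97 bar left corner scene [[287.  149.3]] top [[339.3 135.7]] lid corner scene [[275.4 173.6]] top [[316.4 150.4]]
100 bar left corner scene [[284.9 147.8]] top [[339.1 130.7]] lid corner scene [[273.9 172.5]] top [[316.3 147.1]]
103 bar left corner scene [[282.9 146.5]] top [[338.9 126. ]] lid corner scene [[272.5 171.5]] top [[316.2 143.9]]
106 bar left corner scene [[280.9 145.5]] top [[338.6 121.4]] lid corner scene [[271.1 170.7]] top [[316.1 140.8]]
[[ 0.67471893 -0.1591408   0.236     ]] exp [ 0.67543644 -0.15720934  0.236     ]
```

View pics/t9z.png

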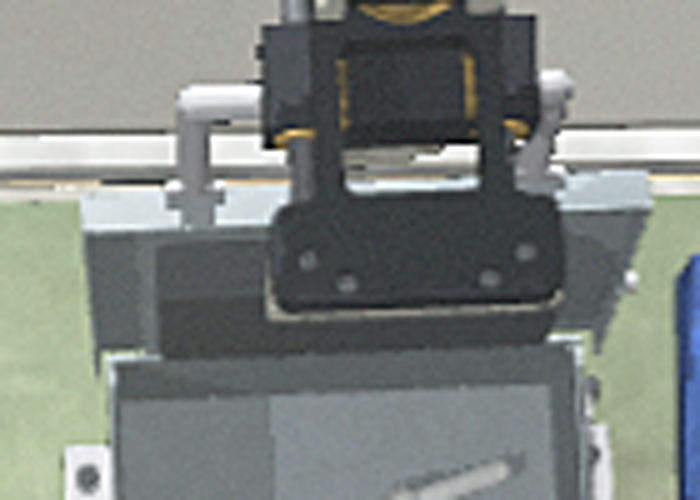

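View pics/s9y.png

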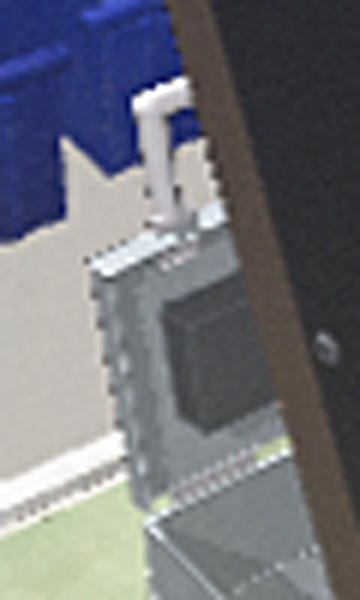

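The top view puts the bar corner at (339,130.6), which is 100°. The scene view gives (284.7,146.7), or 100–102°, and the TCP gives 100.1°. I'll settle briefly, recheck and hand in.

>>> jog_arm([
  [[0, 0, 0, 0, 0, 0, 0.004], [0, 0, 0, 0, 0, 0, 0.004], [0, 0, 0, 0, 0, 0, 0.004], [0, 0, 0, 0, 0, 0, 0.004], [0, 0, 0, 0, 0, 0, 0.004]],
])

```text
t: 14.25
eef_pos: [0.6735, -0.1012, 0.2267]
ee_rot: [3.132, 0.002, -1.538]
force: [-1.5, 1.0, 0.4]
width: 0.0112
```

```bash
python3 b.py "[]" .0056
python3 - <<'E'
from h import *
s=arm.get_state();print(abs(s['qd']).max()); print(0.165,s['t'])
if s['width']>.009 and abs(s['eef_pos'][0]-.6738)<.002: print(arm.job_done())
E
```

```text
t 14.25 q 1.745 slip 0.0099 k 0.0057 Frad 0.1 Ftan -1.5 f [-1.5  1.   0.4] m [ 0.41  0.86 -0.  ] w 0.0112 yoff 0.0 x [ 0.6735 -0.1012  0.2267]
0.000786276050596544
0.165 14.25
the job is handed in; nothing more can be done
None
```

The lid is open at its balance point, and the arm is still holding the handle bar with a 25 N grip. I handed the job in at 14.25 s.

**What happened on the way**
- **First grip slipped:** my first 20 N grip caught only the top of the bar, and it slipped off as I started to lift. The lid was still shut when I looked straight after. The real fingertips turned out to reach about 20 mm less than stated, so I gripped again about 23 mm deeper.
- **The swing:** I swung the lid up in short steps at about 0.3 rad/s. It paused briefly near 30° while I checked a sideways force. My arc had been slightly tight, and I corrected it. The highest force I read, at the end of each step, was about 11 N at the wrist.

**Last checks**
- **Lid angle:** 1.745 rad (100°) from the gripper position. The handle bar in the top view gives 100° and in the side view 100–102°. The lid's edge in the top view read about 98°, which is within measuring error.
- **At rest:** joint speeds were under 0.001 rad/s and the wrist force about 2 N. The fingers are 11.2 mm apart, a full grip on the 12 mm bar.
- **Bar position in the pads:** the height reached suggests the bar moved about 10 mm toward the fingertips while turning. It was steady at the end.
- **Tools:** the spanner and drill case look unmoved in the last pictures, and so does the tape roll, part-hidden by the arm in one of them. The pliers were behind the arm, so I could not see them, but the arm never went near them.

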